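# Take the slide rack off its drip arm

## Robot

A 6-joint arm with a two-finger parallel gripper is mounted at the origin on the work surface. World frame = base frame: x ahead of the robot, y to its left, z up, the work surface at z = 0. Lengths are in m, angles in rad, forces in N, time in s.
With the tool pointing down it reaches from about 0.425 to 0.95 m from the base axis. Payload 3.5 kg.
Tool frame: the origin (TCP) lies between the finger pads; the fingertips stand 25 mm ahead of it and the grasp point (between the pads) lies 6 mm ahead of it (ctrl.finger_overhang is the distance from the TCP to the fingertips, in m); x points along the fingers, y is the direction in which the jaws open and shut, and the axes are right-handed (so a half turn about x gives the same grasp; the last joint's range is limited). The gripper opens to 85 mm and grips with 20 to 120 N. Pads are 22 mm wide; open, the fingers measure 114 mm over their backs; the gripper's body (76 mm by 85 mm) begins 54 mm behind the grasp point. The pads swing forward as they close: fully open they stand 13 mm farther back than shut.
Start: joints at [-0.15, 0.286, 1.577, -0, 1.279, -0.15], TCP at [0.675, 0, 0.256] pointing down, gripper open.
Joint ranges: [-2.77, 2.77], [-0.9, 2.22], [0.21, 2.48], [-1.53, 4.67], [0.24, 2.81], [-2.84, 2.84]. Speed limits (rad/s): [2.79, 2.79, 3.14, 3.14, 3.14, 3.14].

## Interface

Orientations are given as a unit quaternion [x, y, z, w].
In Python, from plant import ctrl gives the robot as it stands.
- The arm moves only by the tool play_rows, never from a script. Its argument "targets" is a list of rows, each an object with "delta_pos": the shift along the world's x, y, z normalised to -1 to 1, where 1 is 1000 mm, a list of three; "delta_rot": the turn, a rotation vector about the world's x, y, z normalised to -1 to 1, where 1 is pi rad, a list of three; "claw": the finger opening in mm, from 0 to 85.4. In form: [{"delta_pos": [tx, ty, tz], "delta_rot": [wx, wy, wz], "claw": claw}, ...]. A call has 1 to 20 rows; each row is the pose to reach, as a shift and turn from the pose measured when the call began, turning the shorter way round; what a row does not reach only later rows make up. A row lasts 1/12 s, in which the tool goes at most 41.7 mm and 7.16 degrees, less where a joint would pass 70% of its speed; a pose out of reach is approached as far as the arm can. A call with a number of a shift or a turn outside -1 to 1 is refused whole. A call with a gripper value outside its range is refused whole. The fingers move at their own pace and stop on an object; "newtons" is the grip in N (left out, the last holds). Time passes only in rows, so rows that repeat a pose let the fingers close. It gives the time, the measured TCP pose, the force and the opening at its end, in the units of the state.
- ctrl.get_state(): the state, without advancing time (a new reading comes with each control period).
- ctrl.read_camera(name): name is "scene" or "side" or "wrist"; returns the picture (400x640x3 uint8, blue, green, red); there is no depth.
- ctrl.calibration(name): a dict with "fx", "fy", "cx", "cy" (pixels), "k1" (the pictures are not rectified: a ray, as slopes to the right and down, at radius r is drawn at 1 + k1 r^2 times it, then the intrinsics apply), "camera_from_world" (4x4, takes a point from world to camera coordinates). Camera axes: x right, y down, z forward; pixel columns grow to the right and rows downward; lengths in m; the calibration is good to about 2 mm. A picture is of the moment at which its call begins: read the wrist's pose just before it. calibration takes no time and is no camera call; for the wrist camera it gives the pose at the moment of the call.
- ctrl.sign_off(): hands the job in, once; it reports no verdict.
The state is a dict: "time": time; "qpos": joint angles; "dq": joint speeds; "joint_efforts": joint torques, N m; "eef_pos": TCP position; "tcp_rot": TCP orientation; "contact_force": force on the tool from outside, world axes, zero at the start; "wrist_torque": the same for the moment, N m; "opening": opening from 0.0 (shut) to 1.0 (fully open).
Only numpy, scipy, OpenCV 4.12 (cv2) and the standard library are available. Lean on these libraries where they do the work, as an engineer would, in place of code of your own. Each camera call takes 0.05 s, during which the arm holds its last target. There are 200 camera calls.

## Task

The rack of microscope slides hangs on the twin-bar arm of the drip stand, held by a sprung keeper. With a fingertip press the keeper's thumb pad down until it is clear of the hanger bar, gently and without forcing it, and holding it down take the rack by its white grip and draw it forward off the arm. Keep the rack upright, set it down gently, flat on the floor of the white tray, near the middle, and leave the bottle, tube rack and carton where they are.

Things in the scene. Friction and masses are not known exactly. Their poses are not given: they have to be found in the camera images.
- stand: Stainless dip-and-drip stand, fixed. Origin on the table right under the seat where the rack hangs; -x is the way the arm points and the rack comes off (roughly towards the robot), z up. Drain pan 190 (x) x 130 x 14 mm; column 74 mm behind the seat (+x), 223 mm tall. The arm's carriage slides on the column on a soft coil spring. It takes up to 30 N from the rack.
- seat (a point): Seat of the hanger bar, midway between the tops of the arm's two level bars (6 mm wide, 16 mm tall, 44 mm clear apart); axes as the stand's. Bars' tops at rest 205 mm above the table, free ends 42 mm in front of the seat (-x). Pressed, the whole arm sinks with rack and keeper, by 0 to 20 mm before the keeper is clear (the weights vary), at most 28 mm, and rises again when let go.
- keeper: Dark steel sprung tongue, 24 mm wide, between the arm's bars: hinged 55 mm behind the seat, it passes under the hanger bar and turns up in front of it (vertical stop face) to a thumb pad. Origin: rear top edge of the pad, at rest 7 mm in front of the seat and 10 mm above the bars' tops. It is clear when this edge is level with the bars' tops or lower, and springs up when let go.
- pad_mid (a point): Middle of the keeper's thumb pad, on its top; pad 18 mm long (x), 28 mm wide (y), at rest rising to its front, 2 mm higher here than at its rear edge. Pushed down it yields from about 4 N, is clear at about 7 N and meets a hard stop 1.5 mm lower at about 7.5 N. It must never bear over 16 N from the fingers, nor the keeper over 12 N from the rack pulled against it.
- rack: Steel slide rack, 0.2 to 0.42 kg. Origin: centre of its underside, z up; hanging, its axes are the stand's. Basket 78 (x) x 94 (y) x 34 mm. Above it, in the plane x = 0, a closed wire link: lower bar and upper hanger bar, 6 mm thick, 74 mm over all (y), 20 mm clear between; the arm passes through it, so that hanging it can rise only 4 mm. Hanger bar's underside at z = 103 mm. Its basket must be clear of the arm's ends before it is raised.
- grip (a point): Centre of the rack's white grip, 129 mm above the rack's origin; axes as the rack's. An upright plate on the hanger bar, 10 mm thick (x), 34 mm wide (y), 44 mm tall (z = 107 to 151 mm on the rack). Fingers closing along x take it front and back; their tips (up to 40 mm wide) fit down between the arm's bars, the front one coming down on the keeper's pad.
- tray: White enamelled slide tray, 150 (x) x 170 (y) x 22 mm, walls and floor 4 mm thick, 0.8 kg, on the other side of the bench from the stand. Origin: centre of its underside. The rack goes in with its middle within 35 mm of the tray's along x and y and is not to be dropped, not even 5 mm.
- reagent: Amber bottle with black cap, 52 mm across, 95 mm tall, between stand and tray. Leave it alone. Origin: centre of its underside.
- tube_rack: Black tube rack with capped tubes, 70 x 150 x 74 mm, beyond the work. Leave it alone. Origin: centre of its underside.
- carton: White kit carton, 100 x 160 x 75 mm, beyond the work. Leave it alone. Origin: centre of its underside.

How it is judged:
On the way, in this order (a step that is already met when the one before it is completed fails the run):
1. the keeper is pressed clear of the hanger bar by the fingers while the rack still hangs at its seat (z of keeper in the frame of seat below 0.001 m and contact force between the fingers and keeper above 2 N and x of rack in the frame of stand above -0.008 m), for 0.1 s.
2. the rack is drawn off the front of the arm and the keeper has sprung up again (x of rack in the frame of stand below -0.045 m and z of keeper in the frame of seat above 0.008 m and height (world z) of rack above 0.05 m), for 0.1 s.
At the end, for the whole second after the job is handed in: The rack stands released and at rest on the tray's floor, its middle within 35 mm of the tray's middle along each of the tray's sides, its underside no more than 2.5 mm above the tray's floor, within 0.05 rad of upright; the keeper has sprung back up (x of rack in the frame of tray between -0.035 and 0.035 m and y of rack in the frame of tray between -0.035 and 0.035 m and z of rack in the frame of tray below 0.0065 m and angle between rack's own z axis and vertical below 0.05 rad and linear speed of rack below 0.02 m/s and z of keeper in the frame of seat above 0.008 m); the robot touches nothing.
It fails at once if the keeper is pressed with more than 16 N (contact force between the fingers and keeper above 16 N).
It fails at once if the rack is pulled against the keeper with more than 12 N (contact force between rack and keeper above 12 N).
It fails at once if the rack is forced against the stand with more than 30 N (contact force between rack and stand above 30 N).
It fails at once if the rack is tipped more than 0.45 rad, or dropped or banged down (still moving at over 0.3 m/s within 16 mm of the tray's floor, as after a fall of 5 mm) (angle between rack's own z axis and vertical above 0.45 rad or (z of rack in the frame of tray below 0.02 m and horizontal distance between rack and tray below 0.12 m and linear speed of rack above 0.3 m/s)).
It fails at once if the bottle, the tube rack or the carton is shifted by more than 15 mm (distance of any of reagent, tube_rack, carton from where it was at the start of the episode above 0.015 m).
It also fails if it takes over 72 s, if anything falls off the work surface, if the arm or the gripper's body presses on something with over 40 N, if the wrist force passes 120 N, or if a joint passes its speed limit or range.

## Working session

There is one attempt and no reset: what is moved stays moved. The work goes in short steps, Python scripts to look and compute and a tool call to move; the robot and the scene stay as the last step left them, time stands still between calls to the robot, and variables do not carry over. Pictures are saved under pics/ and viewed, about 8 in all and at most 12, crops included, and the job is handed in when it is done.

Besides the shell and the picture viewer there is one more tool, called as name(argument=value, ...), one argument or row to a line, values as JSON. play_rows: Moves the arm, as the interface text tells. Its arguments: {"type":"object","properties":{"targets":{"type":"array"},"newtons":{"type":"number"}},"required":["targets"]}

```bash
mkdir -p pics; ls; python3 - <<'E'
from plant import ctrl
import cv2
s=ctrl.get_state(); print(s)
for n in ("scene","side"):
    im=ctrl.read_camera(n); cv2.imwrite(f"pics/{n}0.png",im)
    c=ctrl.calibration(n); print(n,{k:(v if k!="camera_from_world" else [list(map(lambda a:round(a,4),r)) for r in v]) for k,v in c.items()})
print(ctrl.finger_overhang)
E
```

```text
pics
{'time': 0.0, 'qpos': array([-1.50013250e-01,  2.87210177e-01,  1.57822084e+00,  1.77027592e-05,
        1.27864699e+00, -1.50015766e-01]), 'dq': array([ 0.0021455 , -0.0003565 , -0.00013821,  0.00071484, -0.00031866,
        0.00030505]), 'joint_efforts': array([-1.79628755e-04, -4.05981302e+01, -2.92628127e+01, -1.54224781e-04,
        5.81841552e-03,  3.74769741e-06]), 'eef_pos': array([6.74374178e-01, 1.19087170e-04, 2.54893724e-01]), 'tcp_rot': array([ 0.49948359,  0.50070974, -0.50051694,  0.49928819]), 'contact_force': array([-0.58175483, -0.08436468,  0.14979526]), 'wrist_torque': array([-0.03163565, -0.02443244,  0.00565554]), 'opening': 0.9984588888005729}
scene {'fx': 493.95099928978465, 'fy': 493.95099928978465, 'cx': 326.54333914206524, 'cy': 200.13052134730427, 'k1': -0.071668001096123, 'camera_from_world': [[np.float64(0.7932), np.float64(0.609), np.float64(-0.0014), np.float64(-0.491)], [np.float64(0.5284), np.float64(-0.6894), np.float64(-0.4956), np.float64(-0.2925)], [np.float64(-0.3028), np.float64(0.3924), np.float64(-0.8686), np.float64(1.4303)], [np.float64(0.0), np.float64(0.0), np.float64(0.0), np.float64(1.0)]]}
side {'fx': 363.8033539047579, 'fy': 363.8033539047579, 'cx': 322.94413254911615, 'cy': 198.37916238920937, 'k1': -0.024911058219667638, 'camera_from_world': [[np.float64(-0.7488), np.float64(-0.6624), np.float64(-0.0216), np.float64(0.4624)], [np.float64(-0.4136), np.float64(0.4925), np.float64(-0.7658), np.float64(0.402)], [np.float64(0.5179), np.float64(-0.5645), np.float64(-0.6427), np.float64(0.4773)], [np.float64(0.0), np.float64(0.0), np.float64(0.0), np.float64(1.0)]]}
0.025
```

View pics/scene0.png

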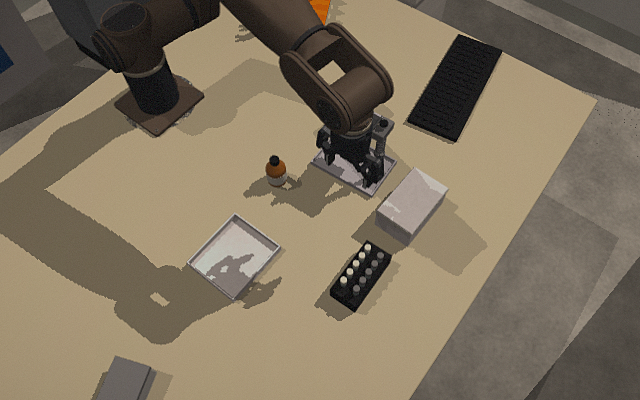

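View pics/side0.png

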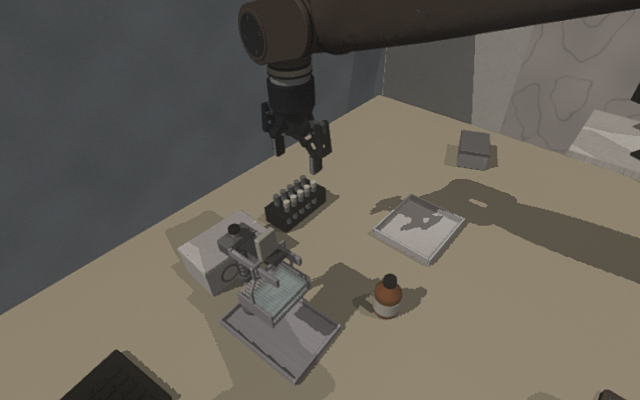

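```bash
cat > h.py <<'E'
import numpy as np, cv2
def K(c): return np.array([[c["fx"],0,c["cx"]],[0,c["fy"],c["cy"]],[0,0,1]]),np.array([c["k1"],0,0,0,0.])
def ray(c,p):
    k,d=K(c); u=cv2.undistortPoints(np.array([[p]],float),k,d)[0,0]
    T=np.array(c["camera_from_world"],float); R=T[:3,:3]
    v=R.T@np.array([u[0],u[1],1]); return -R.T@T[:3,3], v/np.linalg.norm(v)
def plane(c,p,z):
    o,v=ray(c,p); return o+v*(z-o[2])/v[2]
def proj(c,P):
    k,d=K(c); T=np.array(c["camera_from_world"],float)
    return cv2.projectPoints(np.array(P,float).reshape(-1,1,3),cv2.Rodrigues(T[:3,:3])[0],T[:3,3],k,d)[0][:,0]
def tri(cs,ps):
    A=np.zeros((3,3));b=np.zeros(3)
    for c,p in zip(cs,ps):
        o,v=ray(c,p);M=np.eye(3)-np.outer(v,v);A+=M;b+=M@o
    X=np.linalg.solve(A,b); return X,[np.linalg.norm(np.cross(X-ray(c,p)[0],ray(c,p)[1])) for c,p in zip(cs,ps)]
E
python3 - <<'E'
from plant import ctrl; from h import *
np.set_printoptions(precision=4,suppress=True)
S=ctrl.calibration("scene");D=ctrl.calibration("side")
print("pan side",[plane(D,p,.014) for p in [(222,322),(297,380),(340,327)]])
print("tray scene",[plane(S,p,.022) for p in [(236,214),(281,248),(233,299),(188,264)]])
print("tray side",[plane(D,p,.022) for p in [(411,195),(465,219),(428,262),(373,232)]])
print("grip",plane(D,(266,244),.235), "bottle",plane(S,(275,160),.095),plane(D,(389,281),.095))
im=cv2.imread("pics/side0.png")[190:390,170:350]; cv2.imwrite("pics/sidecrop.png",cv2.resize(im,None,fx=3,fy=3,interpolation=cv2.INTER_CUBIC)[:600])
E
```

```text
pan side [array([0.6633, 0.2339, 0.014 ]), array([0.4819, 0.2174, 0.014 ]), array([0.4894, 0.097 , 0.014 ])]
tray scene [array([ 0.4489, -0.1459,  0.022 ]), array([ 0.5963, -0.1481,  0.022 ]), array([ 0.5913, -0.311 ,  0.022 ]), array([ 0.4494, -0.3134,  0.022 ])]
tray side [array([ 0.5852, -0.3083,  0.022 ]), array([ 0.4395, -0.3127,  0.022 ]), array([ 0.4411, -0.1376,  0.022 ]), array([ 0.582 , -0.1354,  0.022 ])]
grip [0.5743 0.1665 0.235 ] bottle [0.4586 0.0016 0.095 ] [0.4508 0.0082 0.095 ]
```

View pics/sidecrop.png

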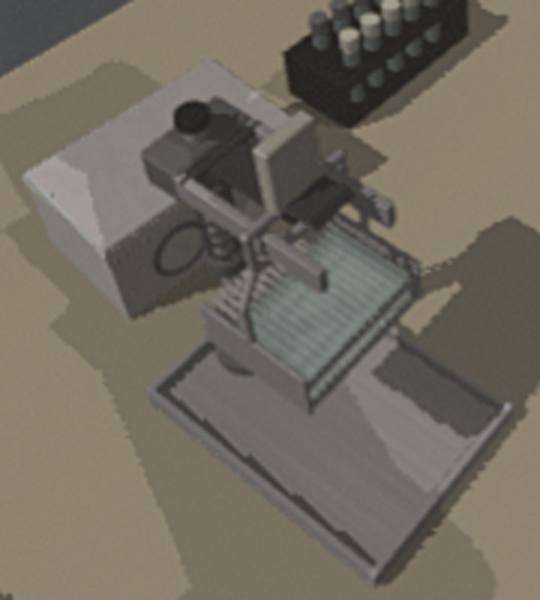

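play_rows(
  targets=[
    {"delta_pos":[-0.03,0.03,0.03],"delta_rot":[0,0,0],"claw":85},
    {"delta_pos":[-0.05,0.05,0.05],"delta_rot":[0,0,0],"claw":85},
    {"delta_pos":[-0.08,0.07,0.08],"delta_rot":[0,0,0],"claw":85},
    {"delta_pos":[-0.1,0.09,0.11],"delta_rot":[0,0,0],"claw":85},
    {"delta_pos":[-0.12,0.11,0.14],"delta_rot":[0,0,0],"claw":85},
    {"delta_pos":[-0.14,0.13,0.15],"delta_rot":[0,0,0],"claw":85},
    {"delta_pos":[-0.16,0.15,0.15],"delta_rot":[0,0,0],"claw":85},
    {"delta_pos":[-0.17,0.16,0.15],"delta_rot":[0,0,0],"claw":85},
    {"delta_pos":[-0.17,0.16,0.15],"delta_rot":[0,0,0],"claw":85},
    {"delta_pos":[-0.17,0.16,0.15],"delta_rot":[0,0,0],"claw":85},
    {"delta_pos":[-0.17,0.16,0.15],"delta_rot":[0,0,0],"claw":85},
  ],
)

```text
time: 1.02
eef_pos: [0.5049, 0.1594, 0.4035]
tcp_rot: [-0.499, -0.501, 0.501, -0.499]
contact_force: [-0.2, -0.0, 0.4]
opening: 0.996
```

```bash
python3 - <<'E'
from plant import ctrl; from h import *
import pickle
np.set_printoptions(precision=4,suppress=True)
c={n:ctrl.calibration(n) for n in("wrist","scene","side")}
s=ctrl.get_state(); print(s["time"],s["eef_pos"],s["contact_force"])
im={n:ctrl.read_camera(n) for n in c}
pickle.dump((c,im,s),open("v1.pkl","wb"))
T=np.array(c["wrist"]["camera_from_world"]); print("cam at",-T[:3,:3].T@T[:3,3],T[:3,:3],c["wrist"]["fx"])
p=proj(c["scene"],[.575,.165,.2])[0].astype(int);print(p)
a=cv2.resize(im["scene"][p[1]-60:p[1]+60,p[0]-80:p[0]+80],None,fx=5,fy=5,interpolation=cv2.INTER_CUBIC)
cv2.imwrite("pics/wrist1.png",im["wrist"]); cv2.imwrite("pics/scene1.png",a)
E
```

```text
1.0167 [0.5049 0.1594 0.4035] [-0.1825 -0.0388  0.448 ]
cam at [0.5057 0.2385 0.5206] [[ 1.     -0.0001 -0.0045]
 [ 0.0013 -0.9519  0.3064]
 [-0.0043 -0.3064 -0.9519]] 292.19812350994295
[354 113]
```

View pics/wrist1.png

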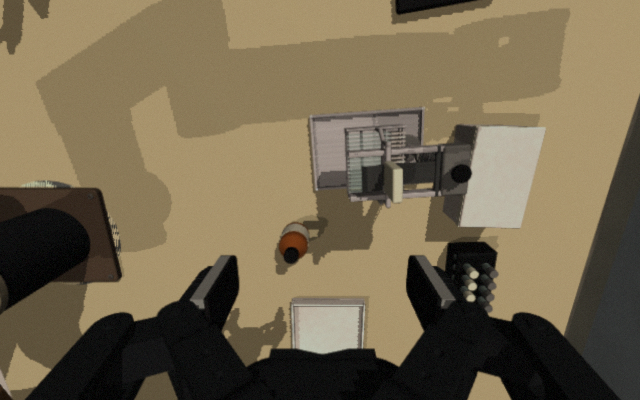

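View pics/scene1.png

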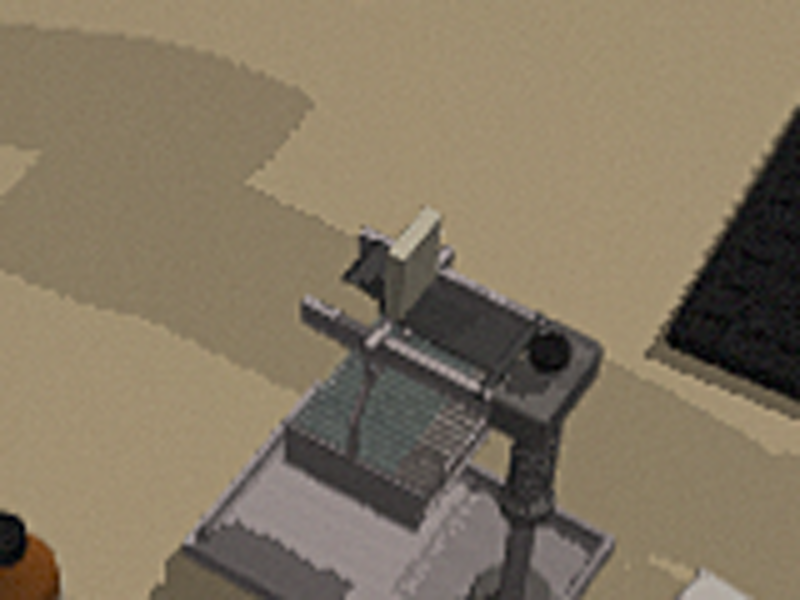

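play_rows(
  targets=[
    {"delta_pos":[0.03,-0.02,-0.02],"delta_rot":[0,0,0],"claw":85},
    {"delta_pos":[0.06,-0.035,-0.04],"delta_rot":[0,0,0],"claw":85},
    {"delta_pos":[0.07,-0.04,-0.05],"delta_rot":[0,0,0],"claw":85},
    {"delta_pos":[0.07,-0.04,-0.05],"delta_rot":[0,0,0],"claw":85},
    {"delta_pos":[0.07,-0.04,-0.05],"delta_rot":[0,0,0],"claw":85},
    {"delta_pos":[0.07,-0.04,-0.05],"delta_rot":[0,0,0],"claw":85},
  ],
)

```text
time: 1.67
eef_pos: [0.575, 0.1194, 0.3547]
tcp_rot: [-0.5, -0.501, 0.501, -0.499]
contact_force: [0.3, -0.9, 0.8]
opening: 1.0
```

```bash
python3 - <<'E'
from plant import ctrl; from h import *
import pickle
np.set_printoptions(precision=4,suppress=True)
c={n:ctrl.calibration(n) for n in("wrist",)}
s=ctrl.get_state(); print(s["time"],s["eef_pos"],s["contact_force"])
im={n:ctrl.read_camera(n) for n in c}
pickle.dump((c,im,s),open("v2.pkl","wb"))
p=proj(c["wrist"],[.575,.165,.22])[0].astype(int);print(p)
x0,y0=p[0]-90,max(p[1]-75,0); print("crop origin",x0,y0)
cv2.imwrite("pics/wrist2.png",cv2.resize(im["wrist"][y0:y0+150,x0:x0+200],None,fx=4,fy=4,interpolation=cv2.INTER_CUBIC))
E
```

```text
1.6667 [0.575  0.1194 0.3547] [ 0.3192 -0.8571  0.8244]
[322 148]
crop origin 232 73
```

View pics/wrist2.png

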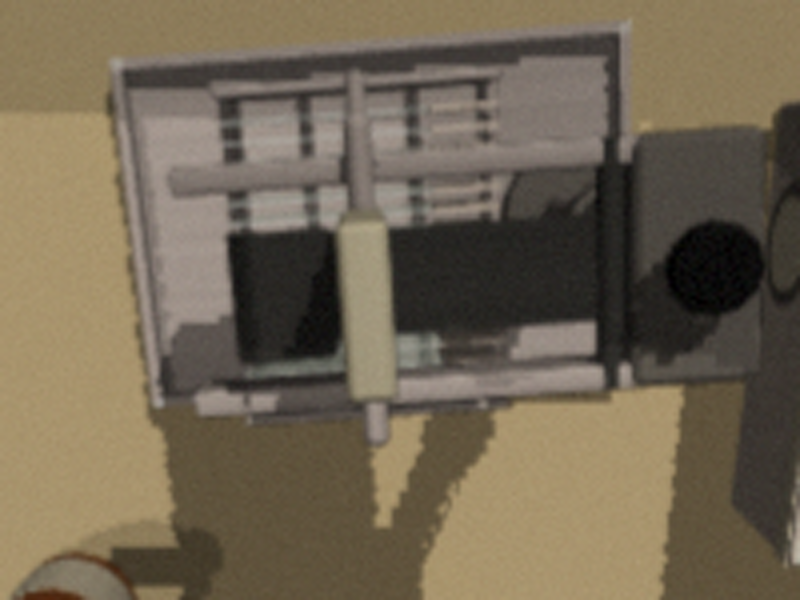

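```bash
python3 - <<'E'
from h import *
import pickle
np.set_printoptions(precision=4,suppress=True)
c,im,s=pickle.load(open("v2.pkl","rb"));W=c["wrist"]
f=lambda x,y,z:plane(W,(232+x/4-.375,73+y/4-.375),z)
g=[f(*p,.253) for p in[(343,224),(384,222),(394,396),(352,400)]]
print("grip top",g,np.mean(g,0)); 
for i in range(4): print(np.linalg.norm(g[i]-g[(i+1)%4]))
a,b=f(355,72,.211),f(377,443,.211);d=a-b;print("hanger",a,b,(a+b)/2,np.linalg.norm(d),"yaw",np.degrees(np.arctan2(-d[0],d[1])))
for p,q in[((170,183),(605,153)),((197,403),(605,378))]:
    a,b=f(*p,.205),f(*q,.205);d=b-a;print("bar",a,b,"yaw",np.degrees(np.arctan2(d[1],d[0])))
k=[f(*p,.217) for p in[(232,235),(238,360)]];print("pad front",k)
print("cap",f(715,267,.223),"pan",[f(*p,.014) for p in[(115,62),(628,25),(157,402)]])
E
```

```text
grip top [array([0.5716, 0.1836, 0.253 ]), array([0.579 , 0.1839, 0.253 ]), array([0.5811, 0.1518, 0.253 ]), array([0.5731, 0.151 , 0.253 ])] [0.5762 0.1676 0.253 ]
0.007468030624919681
0.03224154867778738
0.008039204601871018
0.0326373081723074
hanger [0.5734 0.2115 0.211 ] [0.5782 0.1318 0.211 ] [0.5758 0.1717 0.211 ] 0.07983624543935057 yaw 3.455031853602713
bar [0.5327 0.1891 0.205 ] [0.6277 0.1953 0.205 ] yaw 3.704666483611907
bar [0.5364 0.1399 0.205 ] [0.6309 0.1457 0.205 ] yaw 3.5363326231658156
pad front [array([0.5472, 0.1789, 0.217 ]), array([0.5476, 0.1522, 0.217 ])]
cap [0.6486 0.1727 0.223 ] pan [array([0.4839, 0.2249, 0.014 ]), array([0.6702, 0.237 , 0.014 ]), array([0.4921, 0.0984, 0.014 ])]
```

play_rows(
  targets=[
    {"delta_pos":[0.001,0.02,0],"delta_rot":[0,0,0.01],"claw":24},
    {"delta_pos":[0.001,0.04,-0.01],"delta_rot":[0,0,0.02],"claw":24},
    {"delta_pos":[0.001,0.048,-0.03],"delta_rot":[0,0,0.02],"claw":24},
    {"delta_pos":[0.001,0.048,-0.05],"delta_rot":[0,0,0.02],"claw":24},
    {"delta_pos":[0.001,0.048,-0.065],"delta_rot":[0,0,0.02],"claw":24},
    {"delta_pos":[0.001,0.048,-0.065],"delta_rot":[0,0,0.02],"claw":24},
    {"delta_pos":[0.001,0.048,-0.065],"delta_rot":[0,0,0.02],"claw":24},
    {"delta_pos":[0.001,0.048,-0.065],"delta_rot":[0,0,0.02],"claw":24},
  ],
  newtons=40,
)

```text
time: 2.38
eef_pos: [0.5764, 0.1681, 0.2928]
tcp_rot: [0.485, 0.515, -0.484, 0.516]
contact_force: [-0.3, -0.1, 1.1]
opening: 0.28
```

```bash
python3 - <<'E'
from plant import ctrl; from h import *
np.set_printoptions(precision=4,suppress=True)
s=ctrl.get_state();print(s["time"],s["eef_pos"],s["tcp_rot"],s["contact_force"],s["opening"])
a=ctrl.read_camera("side");b=ctrl.read_camera("wrist");W=ctrl.calibration("wrist")
print(proj(W,[.576,.1675,.253]))
a=cv2.resize(a[130:280,190:350],None,fx=4,fy=4,interpolation=cv2.INTER_CUBIC)[:600]
cv2.imwrite("pics/side3.png",a); cv2.imwrite("pics/wrist3.png",b)
E
```

```text
2.3833 [0.5764 0.1681 0.2928] [ 0.4846  0.5151 -0.4838  0.5155] [-0.2773 -0.1415  1.0804] 0.2797865993794616
[[320.2698 247.371 ]]
```

View pics/side3.png

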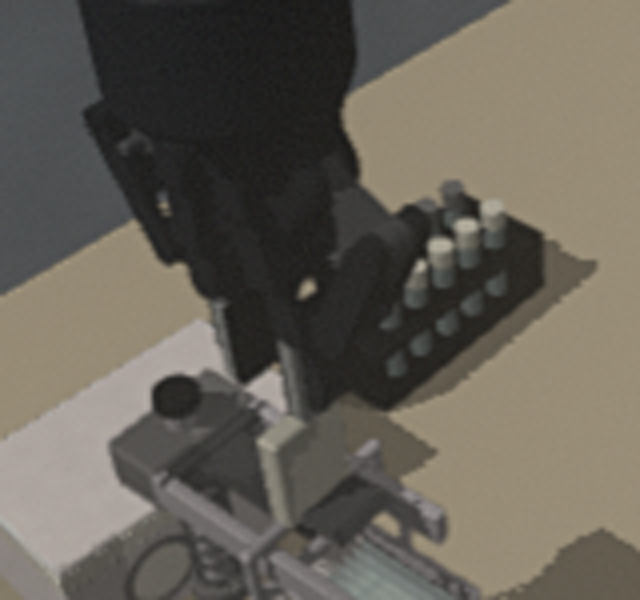

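View pics/wrist3.png

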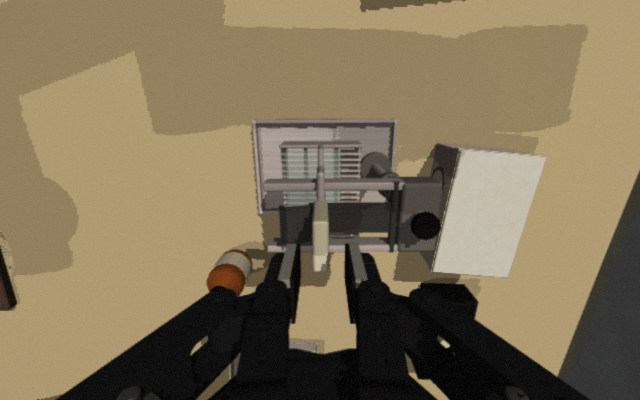

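play_rows(
  targets=[
    {"delta_pos":[0,0,-0.01],"delta_rot":[0,0,0],"claw":24},
    {"delta_pos":[0,0,-0.02],"delta_rot":[0,0,0],"claw":24},
    {"delta_pos":[0,0,-0.03],"delta_rot":[0,0,0],"claw":24},
    {"delta_pos":[0,0,-0.036],"delta_rot":[0,0,0],"claw":24},
    {"delta_pos":[0,0,-0.04],"delta_rot":[0,0,0],"claw":24},
    {"delta_pos":[0,0,-0.041],"delta_rot":[0,0,0],"claw":24},
    {"delta_pos":[0,0,-0.041],"delta_rot":[0,0,0],"claw":24},
  ],
)

```text
time: 3.07
eef_pos: [0.5765, 0.1678, 0.2512]
tcp_rot: [0.485, 0.515, -0.484, 0.515]
contact_force: [0.4, -0.3, 0.4]
opening: 0.28
```

play_rows(
  targets=[
    {"delta_pos":[0,0,-0.002],"delta_rot":[0,0,0],"claw":24},
    {"delta_pos":[0,0,-0.004],"delta_rot":[0,0,0],"claw":24},
    {"delta_pos":[0,0,-0.004],"delta_rot":[0,0,0],"claw":24},
    {"delta_pos":[0,0,-0.004],"delta_rot":[0,0,0],"claw":24},
  ],
)

```text
time: 3.4
eef_pos: [0.5765, 0.1678, 0.2473]
tcp_rot: [0.485, 0.515, -0.484, 0.515]
contact_force: [-0.6, 0.2, -0.8]
opening: 0.279
```

play_rows(
  targets=[
    {"delta_pos":[0,0,-0.001],"delta_rot":[0,0,0],"claw":24},
    {"delta_pos":[0,0,-0.003],"delta_rot":[0,0,0],"claw":24},
    {"delta_pos":[0,0,-0.003],"delta_rot":[0,0,0],"claw":24},
    {"delta_pos":[0,0,-0.003],"delta_rot":[0,0,0],"claw":24},
  ],
)

```text
time: 3.73
eef_pos: [0.5764, 0.1678, 0.2441]
tcp_rot: [0.484, 0.515, -0.484, 0.515]
contact_force: [0.1, -0.3, 0.1]
opening: 0.278
```

play_rows(
  targets=[
    {"delta_pos":[0,0,-0.002],"delta_rot":[0,0,0],"claw":24},
    {"delta_pos":[0,0,-0.003],"delta_rot":[0,0,0],"claw":24},
    {"delta_pos":[0,0,-0.003],"delta_rot":[0,0,0],"claw":24},
    {"delta_pos":[0,0,-0.003],"delta_rot":[0,0,0],"claw":24},
  ],
)

```text
time: 4.07
eef_pos: [0.5767, 0.1678, 0.242]
tcp_rot: [0.485, 0.515, -0.484, 0.515]
contact_force: [-1.2, 0.8, 4.0]
opening: 0.283
```

play_rows(
  targets=[
    {"delta_pos":[0,0,-0.002],"delta_rot":[0,0,0],"claw":24},
    {"delta_pos":[0,0,-0.003],"delta_rot":[0,0,0],"claw":24},
    {"delta_pos":[0,0,-0.003],"delta_rot":[0,0,0],"claw":24},
    {"delta_pos":[0,0,-0.003],"delta_rot":[0,0,0],"claw":24},
  ],
)

```text
time: 4.4
eef_pos: [0.5765, 0.1678, 0.2391]
tcp_rot: [0.485, 0.515, -0.484, 0.515]
contact_force: [-2.2, -0.2, 4.5]
opening: 0.276
```

play_rows(
  targets=[
    {"delta_pos":[0,0,-0.002],"delta_rot":[0,0,0],"claw":24},
    {"delta_pos":[0,0,-0.003],"delta_rot":[0,0,0],"claw":24},
    {"delta_pos":[0,0,-0.003],"delta_rot":[0,0,0],"claw":24},
    {"delta_pos":[0,0,-0.003],"delta_rot":[0,0,0],"claw":24},
  ],
)

```text
time: 4.73
eef_pos: [0.5763, 0.1678, 0.2362]
tcp_rot: [0.484, 0.515, -0.484, 0.515]
contact_force: [-3.1, 0.4, 5.7]
opening: 0.283
```

play_rows(
  targets=[
    {"delta_pos":[0,0,-0.002],"delta_rot":[0,0,0],"claw":24},
    {"delta_pos":[0,0,-0.003],"delta_rot":[0,0,0],"claw":24},
    {"delta_pos":[0,0,-0.003],"delta_rot":[0,0,0],"claw":24},
    {"delta_pos":[0,0,-0.003],"delta_rot":[0,0,0],"claw":24},
  ],
)

```text
time: 5.07
eef_pos: [0.5762, 0.1678, 0.2335]
tcp_rot: [0.484, 0.515, -0.484, 0.515]
contact_force: [-2.2, -0.2, 6.2]
opening: 0.284
```

play_rows(
  targets=[
    {"delta_pos":[0,0,-0.002],"delta_rot":[0,0,0],"claw":24},
    {"delta_pos":[0,0,-0.003],"delta_rot":[0,0,0],"claw":24},
    {"delta_pos":[0,0,-0.003],"delta_rot":[0,0,0],"claw":24},
    {"delta_pos":[0,0,-0.003],"delta_rot":[0,0,0],"claw":24},
  ],
)

```text
time: 5.4
eef_pos: [0.5761, 0.1678, 0.2309]
tcp_rot: [0.484, 0.516, -0.484, 0.515]
contact_force: [-2.8, -0.6, 6.4]
opening: 0.284
```

play_rows(
  targets=[
    {"delta_pos":[0,0,-0.001],"delta_rot":[0,0,0],"claw":24},
    {"delta_pos":[0,0,-0.002],"delta_rot":[0,0,0],"claw":24},
    {"delta_pos":[0,0,-0.002],"delta_rot":[0,0,0],"claw":24},
    {"delta_pos":[0,0,-0.002],"delta_rot":[0,0,0],"claw":24},
  ],
)

```text
time: 5.73
eef_pos: [0.576, 0.1678, 0.2294]
tcp_rot: [0.484, 0.516, -0.484, 0.515]
contact_force: [-2.7, -0.3, 7.0]
opening: 0.282
```

play_rows(
  targets=[
    {"delta_pos":[0,0,-0.001],"delta_rot":[0,0,0],"claw":24},
    {"delta_pos":[0,0,-0.002],"delta_rot":[0,0,0],"claw":24},
    {"delta_pos":[0,0,-0.002],"delta_rot":[0,0,0],"claw":24},
    {"delta_pos":[0,0,-0.002],"delta_rot":[0,0,0],"claw":24},
  ],
)

```text
time: 6.07
eef_pos: [0.576, 0.1678, 0.228]
tcp_rot: [0.484, 0.516, -0.485, 0.515]
contact_force: [-2.8, -0.7, 6.3]
opening: 0.278
```

```bash
python3 - <<'E'
from plant import ctrl; from h import *
import pickle
s=ctrl.get_state();print(s["eef_pos"],s["contact_force"])
im={n:ctrl.read_camera(n) for n in("side","scene")}
pickle.dump(im,open("v4.pkl","wb"))
a=cv2.resize(im["side"][190:320,200:340],None,fx=4.5,fy=4.5,interpolation=cv2.INTER_CUBIC)
cv2.imwrite("pics/side4.png",a)
E
```

```text
[0.57596863 0.16782333 0.22795206] [-2.82462196 -0.67521415  6.29367003]
```

View pics/side4.png

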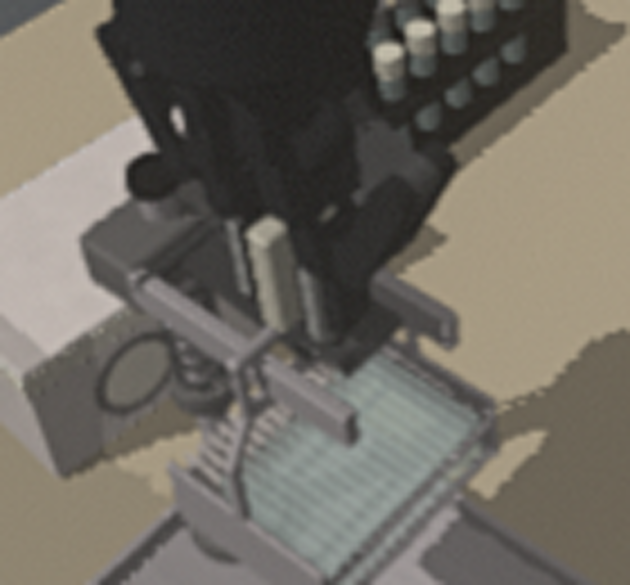

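```bash
cat > sink.py <<'E'
from h import *
def sink(im):
    c0=cv2.imread("pics/side0.png")
    from plant import ctrl
    D=ctrl.calibration("side"); a,b=proj(D,[[.535,.14,.2],[.535,.14,.19]]); print("px per 10mm",b-a)
    for nm,(x0,y0,x1,y1) in dict(barend=(258,266,282,290),nearbar=(232,250,270,275),rackcorner=(262,300,290,330),basketnear=(238,290,285,328),knob=(226,222,240,234)).items():
        t=c0[y0:y1,x0:x1]; m=8
        r=cv2.matchTemplate(im[y0-m:y1+m,x0-m:x1+m],t,cv2.TM_CCOEFF_NORMED)
        _,v,_,(u,w)=cv2.minMaxLoc(r)
        q=lambda a,i:(i+(0.5*(a[i-1]-a[i+1])/(a[i-1]-2*a[i]+a[i+1]) if 0<i<len(a)-1 else 0))
        print(nm,round(v,3),"dx %.2f dy %.2f"%(q(r[w],u)-m,q(r[:,u],w)-m))
E
python3 - <<'E'
import pickle; from sink import *
sink(pickle.load(open("v4.pkl","rb"))["side"])
E
```

```text
px per 10mm [0.41663466 4.27939701]
barend 0.808 dx 0.58 dy 1.79
nearbar 0.82 dx 0.52 dy 2.08
rackcorner 0.865 dx 0.36 dy 1.41
basketnear 0.909 dx 0.20 dy 1.11
knob 0.845 dx -0.02 dy 0.05
```

play_rows(
  targets=[
    {"delta_pos":[0,0,-0.001],"delta_rot":[0,0,0],"claw":24},
    {"delta_pos":[0,0,-0.002],"delta_rot":[0,0,0],"claw":24},
    {"delta_pos":[0,0,-0.002],"delta_rot":[0,0,0],"claw":24},
    {"delta_pos":[0,0,-0.002],"delta_rot":[0,0,0],"claw":24},
  ],
)

```text
time: 6.5
eef_pos: [0.5759, 0.1678, 0.2266]
tcp_rot: [0.484, 0.516, -0.485, 0.515]
contact_force: [-2.6, 0.2, 6.3]
opening: 0.281
```

play_rows(
  targets=[
    {"delta_pos":[0,0,-0.001],"delta_rot":[0,0,0],"claw":24},
    {"delta_pos":[0,0,-0.002],"delta_rot":[0,0,0],"claw":24},
    {"delta_pos":[0,0,-0.002],"delta_rot":[0,0,0],"claw":24},
    {"delta_pos":[0,0,-0.002],"delta_rot":[0,0,0],"claw":24},
  ],
)

```text
time: 6.83
eef_pos: [0.5759, 0.1678, 0.2254]
tcp_rot: [0.484, 0.516, -0.485, 0.515]
contact_force: [-2.6, -0.6, 7.4]
opening: 0.283
```

play_rows(
  targets=[
    {"delta_pos":[0,0,-0.001],"delta_rot":[0,0,0],"claw":24},
    {"delta_pos":[0,0,-0.002],"delta_rot":[0,0,0],"claw":24},
    {"delta_pos":[0,0,-0.002],"delta_rot":[0,0,0],"claw":24},
    {"delta_pos":[0,0,-0.002],"delta_rot":[0,0,0],"claw":24},
  ],
)

```text
time: 7.17
eef_pos: [0.5758, 0.1679, 0.2241]
tcp_rot: [0.484, 0.516, -0.485, 0.515]
contact_force: [-3.3, -1.2, 8.4]
opening: 0.282
```

```bash
python3 - <<'E'
from plant import ctrl; from sink import *
for i in range(4):
    s=ctrl.get_state();print(s["eef_pos"],s["contact_force"]); im=ctrl.read_camera("side")
sink(im)
E
```

```text
[0.57584235 0.1678514  0.2241286 ] [-3.25505313 -1.15918237  8.38634619]
[0.57585452 0.16785302 0.2241673 ] [-3.81479411 -0.88798865  7.42982858]
[0.57584371 0.16781347 0.22418671] [-2.83229935 -0.08273672  6.92642288]
[0.57584634 0.16783552 0.22417542] [-2.38393794 -0.78813923  7.69295494]
px per 10mm [0.41663466 4.27939701]
barend 0.783 dx 0.41 dy 2.01
nearbar 0.809 dx 0.33 dy 2.14
rackcorner 0.875 dx 0.16 dy 2.01
basketnear 0.867 dx 0.30 dy 1.69
knob 0.825 dx -0.01 dy -0.06
```

play_rows(
  targets=[
    {"delta_pos":[0,0,-0.001],"delta_rot":[0,0,0],"claw":24},
    {"delta_pos":[0,0,-0.0025],"delta_rot":[0,0,0],"claw":24},
    {"delta_pos":[0,0,-0.0025],"delta_rot":[0,0,0],"claw":24},
    {"delta_pos":[0,0,-0.0025],"delta_rot":[0,0,0],"claw":24},
  ],
)

```text
time: 7.7
eef_pos: [0.5758, 0.1678, 0.2225]
tcp_rot: [0.484, 0.516, -0.485, 0.515]
contact_force: [-2.9, -1.0, 7.2]
opening: 0.284
```

play_rows(
  targets=[
    {"delta_pos":[0,0,-0.001],"delta_rot":[0,0,0],"claw":24},
    {"delta_pos":[0,0,-0.0025],"delta_rot":[0,0,0],"claw":24},
    {"delta_pos":[0,0,-0.0025],"delta_rot":[0,0,0],"claw":24},
    {"delta_pos":[0,0,-0.0025],"delta_rot":[0,0,0],"claw":24},
  ],
)

```text
time: 8.03
eef_pos: [0.5758, 0.1678, 0.221]
tcp_rot: [0.484, 0.516, -0.485, 0.515]
contact_force: [-3.7, -0.7, 7.9]
opening: 0.274
```

```bash
python3 - <<'E'
from plant import ctrl; from sink import *
for i in range(4):
    s=ctrl.get_state();print(s["eef_pos"],s["contact_force"]); im=ctrl.read_camera("side")
sink(im)
E
```

```text
[0.57582289 0.16784358 0.22100545] [-3.68799238 -0.66711145  7.89221683]
[0.57582203 0.16781481 0.22102811] [-3.71968638 -0.45310924  7.50716183]
[0.57580825 0.16783026 0.22106712] [-5.07516974 -0.77139038  7.71639986]
[0.57579777 0.16784435 0.22105075] [-4.19521119 -0.84481524  7.27182174]
px per 10mm [0.41663466 4.27939701]
barend 0.767 dx 0.68 dy 3.08
nearbar 0.814 dx 0.64 dy 3.36
rackcorner 0.862 dx 0.72 dy 1.99
basketnear 0.829 dx 0.53 dy 2.21
knob 0.816 dx 0.11 dy -0.11
```

play_rows(
  targets=[
    {"delta_pos":[0,0,-0.0015],"delta_rot":[0,0,0],"claw":20},
    {"delta_pos":[0,0,-0.0015],"delta_rot":[0,0,0],"claw":18},
    {"delta_pos":[0,0,-0.0015],"delta_rot":[0,0,0],"claw":16},
    {"delta_pos":[0,0,-0.0015],"delta_rot":[0,0,0],"claw":14},
    {"delta_pos":[0,0,-0.0015],"delta_rot":[0,0,0],"claw":14},
  ],
  newtons=40,
)

```text
time: 8.65
eef_pos: [0.5748, 0.1679, 0.2202]
tcp_rot: [0.483, 0.517, -0.486, 0.514]
contact_force: [-6.0, -1.4, 7.6]
opening: 0.17
```

play_rows(
  targets=[
    {"delta_pos":[0.001,0,-0.001],"delta_rot":[0,0,0],"claw":12},
    {"delta_pos":[0.001,0,-0.001],"delta_rot":[0,0,0],"claw":10},
    {"delta_pos":[0.001,0,-0.001],"delta_rot":[0,0,0],"claw":8},
    {"delta_pos":[0.001,0,-0.001],"delta_rot":[0,0,0],"claw":6},
    {"delta_pos":[0.001,0,-0.001],"delta_rot":[0,0,0],"claw":4},
    {"delta_pos":[0.001,0,-0.001],"delta_rot":[0,0,0],"claw":4},
  ],
  newtons=50,
)

```text
time: 9.15
eef_pos: [0.5754, 0.168, 0.2202]
tcp_rot: [0.482, 0.517, -0.486, 0.514]
contact_force: [-5.0, -0.2, 8.7]
opening: 0.109
```

```bash
python3 - <<'E'
from plant import ctrl; from sink import *
for i in range(4):
    s=ctrl.get_state();print(s["eef_pos"],s["contact_force"],s["opening"]); im=ctrl.read_camera("side")
sink(im)
cv2.imwrite("pics/side5.png",cv2.resize(im[190:320,200:340],None,fx=4.5,fy=4.5,interpolation=cv2.INTER_CUBIC))
E
```

```text
[0.57538354 0.16801009 0.22015872] [-4.97748915 -0.15629349  8.65662472] 0.10863148562104354
[0.5753635  0.16799613 0.22016734] [-4.96110141 -0.79780732  8.22952379] 0.11316133443556199
[0.57538301 0.16796778 0.22018382] [-3.9024939  -0.49472336  8.83458617] 0.10790350242249012
[0.57537359 0.16797747 0.22018556] [-4.64417221 -0.88775612  8.50419816] 0.10914940772290983
px per 10mm [0.41663466 4.27939701]
barend 0.75 dx 1.07 dy 3.58
nearbar 0.843 dx 0.89 dy 3.89
rackcorner 0.883 dx 0.80 dy 2.91
basketnear 0.852 dx 0.88 dy 2.89
knob 0.838 dx -0.06 dy -0.10
```

View pics/side5.png

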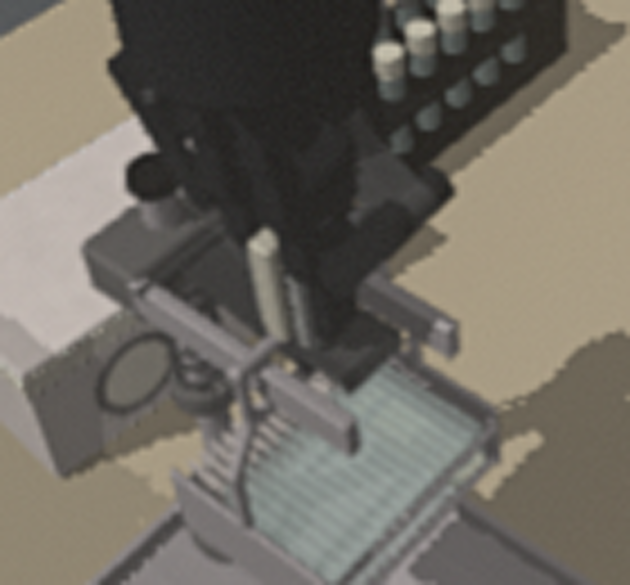

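play_rows(
  targets=[
    {"delta_pos":[0,0,-0.001],"delta_rot":[0,0,0],"claw":2},
    {"delta_pos":[0,0,-0.001],"delta_rot":[0,0,0],"claw":2},
    {"delta_pos":[-0.002,0,-0.001],"delta_rot":[0,0,0],"claw":2},
    {"delta_pos":[-0.004,0,-0.001],"delta_rot":[0,0,0],"claw":2},
    {"delta_pos":[-0.004,0,-0.001],"delta_rot":[0,0,0],"claw":2},
  ],
  newtons=70,
)

```text
time: 9.77
eef_pos: [0.5748, 0.168, 0.2223]
tcp_rot: [0.485, 0.514, -0.483, 0.517]
contact_force: [4.3, -0.3, 8.0]
opening: 0.11
```

play_rows(
  targets=[
    {"delta_pos":[-0.002,0,-0.001],"delta_rot":[0,0,0],"claw":2},
    {"delta_pos":[-0.004,0,-0.001],"delta_rot":[0,0,0],"claw":2},
    {"delta_pos":[-0.004,0,-0.001],"delta_rot":[0,0,0],"claw":2},
  ],
)

```text
time: 10.02
eef_pos: [0.5745, 0.168, 0.2244]
tcp_rot: [0.489, 0.511, -0.48, 0.52]
contact_force: [4.8, -0.1, 6.2]
opening: 0.112
```

```bash
python3 - <<'E'
from plant import ctrl; from sink import *
from scipy.spatial.transform import Rotation as R
np.set_printoptions(precision=4,suppress=True)
for q in[[.485,.515,-.484,.515],[.482,.517,-.486,.514],[.489,.511,-.480,.520]]: print("tool axis",R.from_quat(q).as_matrix()[:,0], "jaw",R.from_quat(q).as_matrix()[:,1])
for i in range(4):
    s=ctrl.get_state();print(s["eef_pos"],s["tcp_rot"],s["contact_force"],s["wrist_torque"],s["opening"]); im=ctrl.read_camera("side")
sink(im)
cv2.imwrite("pics/side6.png",cv2.resize(im[190:320,200:340],None,fx=4.5,fy=4.5,interpolation=cv2.INTER_CUBIC))
E
```

```text
tool axis [ 0.001  0.001 -1.   ] jaw [0.9981 0.061  0.001 ]
tool axis [-0.007  -0.0012 -1.    ] jaw [ 0.998  0.063 -0.007]
tool axis [ 0.018   0.0006 -0.9998] jaw [0.9979 0.0619 0.018 ]
[0.5745 0.168  0.2244] [ 0.4886  0.5109 -0.4796  0.5199] [ 4.7615 -0.069   6.1764] [-0.1052 -0.7165 -0.0395] 0.11215579842451136
[0.5745 0.168  0.2243] [ 0.4885  0.511  -0.4796  0.5198] [4.444  0.4156 7.233 ] [-0.0408 -0.7415  0.0293] 0.10627885945274337
[0.5745 0.1679 0.2243] [ 0.4885  0.511  -0.4797  0.5197] [ 5.0591 -0.375   6.9234] [-0.0062 -0.7765 -0.0302] 0.10760144491411053
[0.5745 0.1679 0.2243] [ 0.4885  0.511  -0.4797  0.5197] [ 5.3892 -0.2754  7.4422] [-0.0526 -0.7423 -0.0325] 0.10966296873929772
px per 10mm [0.4166 4.2794]
barend 0.768 dx 0.44 dy 1.84
nearbar 0.818 dx 0.49 dy 1.86
rackcorner 0.869 dx -0.07 dy 1.10
basketnear 0.919 dx -0.08 dy 0.97
knob 0.884 dx -0.06 dy -0.03
```

View pics/side6.png

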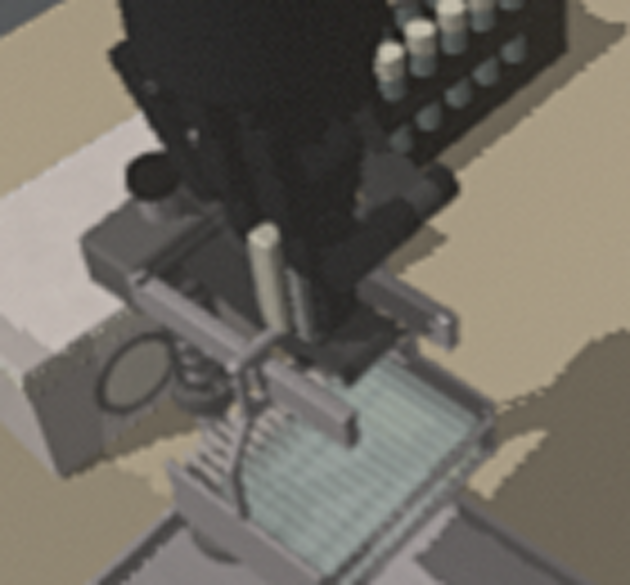

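play_rows(
  targets=[
    {"delta_pos":[-0.002,0,-0.003],"delta_rot":[0,0.002,0],"claw":2},
    {"delta_pos":[-0.003,0,-0.003],"delta_rot":[0,0.004,0],"claw":2},
    {"delta_pos":[-0.004,0,-0.003],"delta_rot":[0,0.006,0],"claw":2},
    {"delta_pos":[-0.005,0,-0.003],"delta_rot":[0,0.006,0],"claw":2},
  ],
)

```text
time: 10.55
eef_pos: [0.5743, 0.1679, 0.2246]
tcp_rot: [0.488, 0.512, -0.48, 0.519]
contact_force: [8.2, 0.2, 5.9]
opening: 0.106
```

play_rows(
  targets=[
    {"delta_pos":[-0.004,0,-0.004],"delta_rot":[0,0.006,0],"claw":2},
    {"delta_pos":[-0.006,0,-0.005],"delta_rot":[0,0.006,0],"claw":2},
    {"delta_pos":[-0.006,0,-0.006],"delta_rot":[0,0.006,0],"claw":2},
  ],
)

```text
time: 10.8
eef_pos: [0.573, 0.1679, 0.2223]
tcp_rot: [0.488, 0.513, -0.481, 0.517]
contact_force: [5.9, -0.5, 8.0]
opening: 0.109
```

```bash
python3 - <<'E'
from plant import ctrl; from sink import *
np.set_printoptions(precision=4,suppress=True)
for i in range(4):
    s=ctrl.get_state();print(s["eef_pos"],s["tcp_rot"],s["contact_force"],s["wrist_torque"],s["opening"],s["joint_efforts"]); im=ctrl.read_camera("side")
sink(im)
E
```

```text
[0.573  0.1679 0.2223] [ 0.4878  0.5129 -0.4809  0.5174] [ 5.8866 -0.4838  8.0487] [-0.0422 -1.0624  0.0688] 0.1094228617323944 [  1.1662 -29.3356 -21.1962   0.2048   1.5433  -0.0027]
[0.5731 0.1679 0.2221] [ 0.4878  0.513  -0.4809  0.5174] [ 6.324  -0.4367  7.9933] [ 0.0091 -1.1405  0.0126] 0.11201024257479605 [  1.2398 -29.8382 -21.4485   0.1953   1.6763  -0.0006]
[0.5731 0.1679 0.2222] [ 0.4877  0.513  -0.4809  0.5174] [ 6.4964 -0.2539  7.0489] [ 0.007  -1.0785  0.0435] 0.10897055739957055 [  1.1813 -29.3199 -21.1875   0.2008   1.5627  -0.0018]
[0.573  0.1679 0.2223] [ 0.4877  0.513  -0.481   0.5174] [ 6.7326 -0.6981  7.821 ] [-0.0612 -1.1011 -0.0002] 0.10596599953090304 [  1.1644 -29.2556 -21.2035   0.2025   1.5344  -0.0022]
px per 10mm [0.4166 4.2794]
barend 0.788 dx 1.01 dy 2.96
nearbar 0.832 dx 1.18 dy 3.26
rackcorner 0.84 dx 0.48 dy 3.18
basketnear 0.833 dx 0.86 dy 2.42
knob 0.879 dx -0.07 dy -0.10
```

play_rows(
  targets=[
    {"delta_pos":[-0.004,0,-0.003],"delta_rot":[0,0.005,0],"claw":2},
    {"delta_pos":[-0.006,0,-0.004],"delta_rot":[0,0.005,0],"claw":2},
    {"delta_pos":[-0.007,0,-0.004],"delta_rot":[0,0.005,0],"claw":2},
  ],
)

```text
time: 11.25
eef_pos: [0.5711, 0.1678, 0.2221]
tcp_rot: [0.488, 0.513, -0.48, 0.517]
contact_force: [7.5, -0.2, 8.4]
opening: 0.112
```

play_rows(
  targets=[
    {"delta_pos":[-0.004,0,-0.003],"delta_rot":[0,0.005,0],"claw":2},
    {"delta_pos":[-0.006,0,-0.004],"delta_rot":[0,0.005,0],"claw":2},
    {"delta_pos":[-0.007,0,-0.004],"delta_rot":[0,0.005,0],"claw":2},
  ],
)

```text
time: 11.5
eef_pos: [0.5692, 0.1678, 0.222]
tcp_rot: [0.489, 0.513, -0.48, 0.517]
contact_force: [8.3, -0.6, 7.9]
opening: 0.107
```

```bash
python3 - <<'E'
from plant import ctrl; from sink import *
np.set_printoptions(precision=4,suppress=True)
for i in range(3):
    s=ctrl.get_state();print(s["eef_pos"],s["tcp_rot"],s["contact_force"],s["wrist_torque"],s["opening"]); im=ctrl.read_camera("side")
sink(im)
E
```

```text
[0.5692 0.1678 0.222 ] [ 0.4891  0.5127 -0.48    0.5172] [ 8.309  -0.5805  7.8908] [-0.044  -1.2885 -0.0028] 0.10673598404106488
[0.5692 0.1678 0.2221] [ 0.4891  0.5127 -0.48    0.5172] [ 7.0552 -0.1532  6.8155] [-0.039  -1.1803  0.0274] 0.10599063074379321
[0.5692 0.1678 0.2221] [ 0.489   0.5128 -0.48    0.5172] [6.6731 0.3472 8.1358] [-0.0397 -1.1743 -0.0009] 0.10589034112736627
px per 10mm [0.4166 4.2794]
barend 0.721 dx 2.15 dy 3.97
nearbar 0.789 dx 3.17 dy 4.52
rackcorner 0.86 dx 2.23 dy 4.29
basketnear 0.817 dx 2.38 dy 3.96
knob 0.918 dx -0.16 dy -0.06
```

play_rows(
  targets=[
    {"delta_pos":[-0.004,0,-0.003],"delta_rot":[0,0.005,0],"claw":2},
    {"delta_pos":[-0.006,0,-0.004],"delta_rot":[0,0.005,0],"claw":2},
    {"delta_pos":[-0.007,0,-0.004],"delta_rot":[0,0.005,0],"claw":2},
  ],
)

```text
time: 11.9
eef_pos: [0.5673, 0.1678, 0.222]
tcp_rot: [0.49, 0.513, -0.48, 0.517]
contact_force: [7.9, 0.2, 7.7]
opening: 0.105
```

play_rows(
  targets=[
    {"delta_pos":[-0.004,0,-0.003],"delta_rot":[0,0.005,0],"claw":2},
    {"delta_pos":[-0.006,0,-0.004],"delta_rot":[0,0.005,0],"claw":2},
    {"delta_pos":[-0.007,0,-0.004],"delta_rot":[0,0.005,0],"claw":2},
  ],
)

```text
time: 12.15
eef_pos: [0.5654, 0.1678, 0.2219]
tcp_rot: [0.49, 0.512, -0.479, 0.517]
contact_force: [7.6, -0.1, 7.9]
opening: 0.108
```

play_rows(
  targets=[
    {"delta_pos":[-0.006,0,-0.004],"delta_rot":[0,0.005,0],"claw":2},
    {"delta_pos":[-0.009,0,-0.004],"delta_rot":[0,0.005,0],"claw":2},
    {"delta_pos":[-0.012,-0.001,-0.004],"delta_rot":[0,0.005,0],"claw":2},
    {"delta_pos":[-0.015,-0.001,-0.004],"delta_rot":[0,0.005,0],"claw":2},
    {"delta_pos":[-0.018,-0.001,-0.004],"delta_rot":[0,0.005,0],"claw":2},
  ],
)

```text
time: 12.57
eef_pos: [0.5526, 0.1668, 0.2219]
tcp_rot: [0.491, 0.512, -0.478, 0.517]
contact_force: [8.1, 0.1, 8.0]
opening: 0.108
```

```bash
python3 - <<'E'
from plant import ctrl; from sink import *
s=ctrl.get_state();print(s["eef_pos"],s["tcp_rot"],s["contact_force"],s["wrist_torque"],s["opening"]); im=ctrl.read_camera("side")
cv2.imwrite("pics/side7.png",cv2.resize(im[190:320,200:340],None,fx=4.5,fy=4.5,interpolation=cv2.INTER_CUBIC))
E
```

```text
[0.55256231 0.16683687 0.22194183] [ 0.49127964  0.51224896 -0.47837152  0.51711314] [8.07602694 0.09634154 7.96848185] [-0.07444352 -1.44089581  0.06343921] 0.10830121266949104
```

View pics/side7.png

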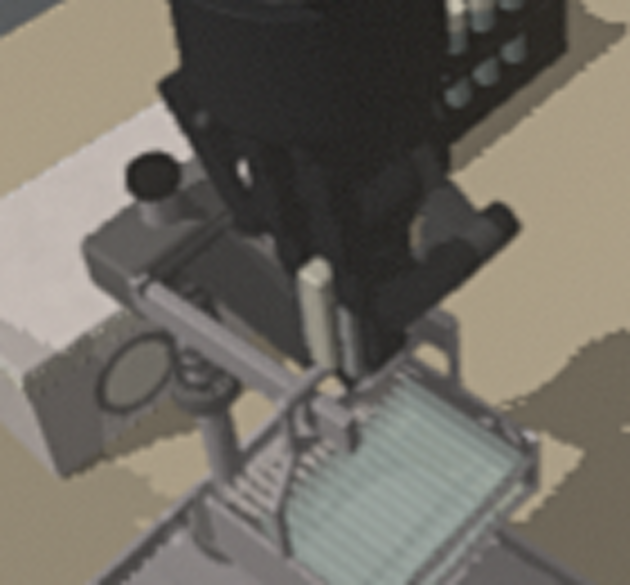

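play_rows(
  targets=[
    {"delta_pos":[-0.008,-0.001,-0.003],"delta_rot":[0,0.005,0],"claw":2},
    {"delta_pos":[-0.012,-0.001,-0.003],"delta_rot":[0,0.005,0],"claw":2},
    {"delta_pos":[-0.016,-0.001,-0.003],"delta_rot":[0,0.005,0],"claw":2},
    {"delta_pos":[-0.02,-0.001,-0.003],"delta_rot":[0,0.005,0],"claw":2},
    {"delta_pos":[-0.024,-0.001,-0.003],"delta_rot":[0,0.005,0],"claw":2},
    {"delta_pos":[-0.027,-0.002,-0.003],"delta_rot":[0,0.005,0],"claw":2},
    {"delta_pos":[-0.03,-0.002,-0.003],"delta_rot":[0,0.005,0],"claw":2},
    {"delta_pos":[-0.033,-0.002,-0.003],"delta_rot":[0,0.005,0],"claw":2},
    {"delta_pos":[-0.036,-0.002,-0.002],"delta_rot":[0,0.005,0],"claw":2},
    {"delta_pos":[-0.04,-0.002,-0.001],"delta_rot":[0,0.005,0],"claw":2},
  ],
)

```text
time: 13.45
eef_pos: [0.5108, 0.1648, 0.2192]
tcp_rot: [0.486, 0.517, -0.483, 0.512]
contact_force: [-0.4, -0.4, -3.0]
opening: 0.109
```

play_rows(
  targets=[
    {"delta_pos":[-0.008,-0.001,0],"delta_rot":[0,0,0],"claw":2},
    {"delta_pos":[-0.018,-0.001,0],"delta_rot":[0,0,0],"claw":2},
    {"delta_pos":[-0.028,-0.002,0],"delta_rot":[0,0,0],"claw":2},
    {"delta_pos":[-0.037,-0.002,0],"delta_rot":[0,0,0],"claw":2},
    {"delta_pos":[-0.037,-0.002,0],"delta_rot":[0,0,0],"claw":2},
    {"delta_pos":[-0.037,-0.002,0.01],"delta_rot":[0,0,0],"claw":2},
    {"delta_pos":[-0.037,-0.002,0.03],"delta_rot":[0,0,0],"claw":2},
    {"delta_pos":[-0.037,-0.002,0.05],"delta_rot":[0,0,0],"claw":2},
    {"delta_pos":[-0.037,-0.002,0.07],"delta_rot":[0,0,0],"claw":2},
    {"delta_pos":[-0.037,-0.002,0.08],"delta_rot":[0,0,0],"claw":2},
    {"delta_pos":[-0.037,-0.002,0.08],"delta_rot":[0,0,0],"claw":2},
  ],
)

```text
time: 14.37
eef_pos: [0.4756, 0.163, 0.3034]
tcp_rot: [0.488, 0.516, -0.481, 0.514]
contact_force: [0.2, -0.4, -2.6]
opening: 0.105
```

```bash
python3 - <<'E'
from plant import ctrl; from h import *
np.set_printoptions(precision=4,suppress=True)
s=ctrl.get_state();print(s["eef_pos"],s["tcp_rot"],s["contact_force"],s["opening"])
D=ctrl.calibration("side");S=ctrl.calibration("scene")
a=ctrl.read_camera("side");b=ctrl.read_camera("scene")
p=proj(S,[.518,-.227,.022])[0].astype(int);t=cv2.resize(b[p[1]-60:p[1]+60,p[0]-60:p[0]+60],None,fx=3,fy=3,interpolation=cv2.INTER_CUBIC)
print(p-60)
u=a[150:350,190:450]; u=cv2.resize(u,None,fx=1.7,fy=1.7); t=t[:340]
cv2.imwrite("pics/m8.png",np.hstack([u[:340],t]))
E
```

```text
[0.4756 0.163  0.3034] [ 0.4884  0.5155 -0.4813  0.5139] [ 0.1544 -0.3596 -2.5696] 0.10530018641661489
[174 193]
```

```bash
python3 - <<'E'
from plant import ctrl; from h import *
np.set_printoptions(precision=4,suppress=True)
for n,roi in(("scene",(175,200,295,310)),("side",(360,180,480,275))):
    C=ctrl.calibration(n)
    for src,im in(("old",cv2.imread(f"pics/{n}0.png")),("new",ctrl.read_camera(n))):
        x0,y0,x1,y1=roi; h=cv2.cvtColor(im[y0:y1,x0:x1],cv2.COLOR_BGR2HSV)
        m=(h[...,1]<45).astype(np.uint8)*255
        m=cv2.morphologyEx(m,cv2.MORPH_CLOSE,np.ones((5,5)))
        cs,_=cv2.findContours(m,cv2.RETR_EXTERNAL,cv2.CHAIN_APPROX_NONE); c=max(cs,key=cv2.contourArea)
        P=np.array([plane(C,(q[0][0]+x0,q[0][1]+y0),.022)[:2] for q in cv2.convexHull(c)],np.float32)
        print(n,src,cv2.contourArea(c),cv2.minAreaRect(P))
E
```

```text
scene old 4324.5 ((0.5199708342552185, -0.2295455038547516), (0.15875571966171265, 0.1728750616312027), 0.07978145033121109)
scene new 4317.0 ((0.5191344022750854, -0.22953540086746216), (0.1728416234254837, 0.15724682807922363), 89.98448181152344)
side old 3758.0 ((0.5171957612037659, -0.22164767980575562), (0.16603608429431915, 0.1917833387851715), 0.18698468804359436)
side new 3885.0 ((0.5358219146728516, -0.21493037045001984), (0.20323310792446136, 0.20378738641738892), 89.93865966796875)
```

play_rows(
  targets=[
    {"delta_pos":[0,-0.012,0],"delta_rot":[0,0,0],"claw":2},
    {"delta_pos":[0,-0.03,0],"delta_rot":[0,0,0],"claw":2},
    {"delta_pos":[0.002,-0.055,0],"delta_rot":[0,0,-0.002],"claw":2},
    {"delta_pos":[0.005,-0.08,0],"delta_rot":[0,0,-0.005],"claw":2},
    {"delta_pos":[0.008,-0.105,0],"delta_rot":[0,0,-0.008],"claw":2},
    {"delta_pos":[0.011,-0.13,0],"delta_rot":[0,0,-0.01],"claw":2},
    {"delta_pos":[0.014,-0.155,0],"delta_rot":[0,0,-0.012],"claw":2},
    {"delta_pos":[0.017,-0.18,0],"delta_rot":[0,0,-0.014],"claw":2},
    {"delta_pos":[0.02,-0.205,0],"delta_rot":[0,0,-0.016],"claw":2},
    {"delta_pos":[0.023,-0.23,0],"delta_rot":[0,0.001,-0.018],"claw":2},
    {"delta_pos":[0.026,-0.255,0],"delta_rot":[0,0.001,-0.02],"claw":2},
    {"delta_pos":[0.03,-0.28,0],"delta_rot":[0,0.0015,-0.02],"claw":2},
    {"delta_pos":[0.033,-0.305,0],"delta_rot":[0,0.0015,-0.02],"claw":2},
    {"delta_pos":[0.036,-0.33,0],"delta_rot":[0,0.0015,-0.02],"claw":2},
    {"delta_pos":[0.039,-0.355,0],"delta_rot":[0,0.0015,-0.02],"claw":2},
    {"delta_pos":[0.041,-0.375,0],"delta_rot":[0,0.0015,-0.02],"claw":2},
    {"delta_pos":[0.041,-0.388,0],"delta_rot":[0,0.0015,-0.02],"claw":2},
    {"delta_pos":[0.041,-0.391,0],"delta_rot":[0,0.0015,-0.02],"claw":2},
    {"delta_pos":[0.041,-0.391,0],"delta_rot":[0,0.0015,-0.02],"claw":2},
  ],
)

```text
time: 16.15
eef_pos: [0.5134, -0.229, 0.2964]
tcp_rot: [0.501, 0.504, -0.502, 0.494]
contact_force: [0.2, 0.7, -1.6]
opening: 0.108
```

```bash
python3 - <<'E'
from plant import ctrl; from h import *
from scipy.spatial.transform import Rotation as R
np.set_printoptions(precision=4,suppress=True)
for i in range(4):
    s=ctrl.get_state();print(s["eef_pos"],s["contact_force"],s["opening"]);im=ctrl.read_camera("side")
print(R.from_quat(s["tcp_rot"]).as_matrix()[:,:2].T)
D=ctrl.calibration("side");x,y,z=s["eef_pos"]
# glass (green) basket mask and its expected outline
h=cv2.cvtColor(im,cv2.COLOR_BGR2HSV)
m=cv2.inRange(h,(35,12,60),(100,120,255)); m=cv2.morphologyEx(m,cv2.MORPH_OPEN,np.ones((3,3)))
n,l,st,ce=cv2.connectedComponentsWithStats(m)
print([(st[i].tolist(),ce[i]) for i in range(1,n) if st[i][4]>60])
for dz in(.1165,.1265,.1365): print(dz,proj(D,[[x+a,y+b,z-dz+.034] for a in(-.039,.039) for b in(-.047,.047)]).round(1).tolist())
E
```

```text
[ 0.5134 -0.229   0.2964] [ 0.1587  0.6995 -1.6104] 0.10810202901267976
[ 0.5136 -0.2281  0.2967] [-0.5438 -0.1564 -3.2714] 0.10933285684207081
[ 0.5137 -0.2276  0.2969] [ 0.8682 -0.0544 -4.4496] 0.10913922197507485
[ 0.5139 -0.2273  0.2972] [ 0.0318 -0.6019 -3.7273] 0.10355053024515966
[[-0.0103  0.009  -0.9999]
 [ 0.9999 -0.0022 -0.0103]]
[([424, 151, 33, 25, 519], array([438.632 , 162.6744]))]
0.1165 [[461.9, 152.4], [440.0, 173.2], [427.8, 139.7], [404.4, 158.5]]
0.1265 [[460.8, 156.5], [439.0, 177.5], [427.0, 143.7], [403.8, 162.6]]
0.1365 [[459.8, 160.6], [438.1, 181.6], [426.3, 147.7], [403.2, 166.7]]
```

play_rows(
  targets=[
    {"delta_pos":[0.001,0,-0.01],"delta_rot":[0,0,0],"claw":2},
    {"delta_pos":[0.002,0,-0.025],"delta_rot":[-0.001,-0.001,0],"claw":2},
    {"delta_pos":[0.003,-0.001,-0.04],"delta_rot":[-0.002,-0.002,0],"claw":2},
    {"delta_pos":[0.003,-0.001,-0.055],"delta_rot":[-0.003,-0.003,0],"claw":2},
    {"delta_pos":[0.003,-0.001,-0.07],"delta_rot":[-0.003,-0.003,0],"claw":2},
    {"delta_pos":[0.003,-0.001,-0.085],"delta_rot":[-0.003,-0.003,0],"claw":2},
    {"delta_pos":[0.003,-0.001,-0.1],"delta_rot":[-0.003,-0.003,0],"claw":2},
    {"delta_pos":[0.003,-0.001,-0.115],"delta_rot":[-0.003,-0.003,0],"claw":2},
    {"delta_pos":[0.003,-0.001,-0.13],"delta_rot":[-0.003,-0.003,0],"claw":2},
    {"delta_pos":[0.003,-0.001,-0.14],"delta_rot":[-0.003,-0.003,0],"claw":2},
    {"delta_pos":[0.003,-0.001,-0.147],"delta_rot":[-0.003,-0.003,0],"claw":2},
    {"delta_pos":[0.003,-0.001,-0.147],"delta_rot":[-0.003,-0.003,0],"claw":2},
    {"delta_pos":[0.003,-0.001,-0.147],"delta_rot":[-0.003,-0.003,0],"claw":2},
  ],
)

```text
time: 17.43
eef_pos: [0.5171, -0.228, 0.1503]
tcp_rot: [-0.5, -0.5, 0.501, -0.5]
contact_force: [0.4, -0.4, -2.1]
opening: 0.108
```

play_rows(
  targets=[
    {"delta_pos":[0,0,-0.002],"delta_rot":[0,0,0],"claw":2},
    {"delta_pos":[0,0,-0.004],"delta_rot":[0,0,0],"claw":2},
    {"delta_pos":[0,0,-0.006],"delta_rot":[0,0,0],"claw":2},
    {"delta_pos":[0,0,-0.008],"delta_rot":[0,0,0],"claw":2},
    {"delta_pos":[0,0,-0.01],"delta_rot":[0,0,0],"claw":2},
    {"delta_pos":[0,0,-0.01],"delta_rot":[0,0,0],"claw":2},
    {"delta_pos":[0,0,-0.01],"delta_rot":[0,0,0],"claw":2},
  ],
)

```text
time: 18.02
eef_pos: [0.517, -0.2279, 0.1401]
tcp_rot: [-0.5, -0.5, 0.501, -0.499]
contact_force: [-0.1, -0.1, -2.9]
opening: 0.108
```

```bash
python3 - <<'E'
from plant import ctrl
from scipy.spatial.transform import Rotation as R
for i in range(4):
    s=ctrl.get_state();print(s["eef_pos"],s["contact_force"],s["wrist_torque"]);im=ctrl.read_camera("side")
print(R.from_quat(s["tcp_rot"]).as_matrix()[:,:2].T)
E
```

```text
[ 0.51697324 -0.22792138  0.14010322] [-0.11494594 -0.06507634 -2.91930537] [0.00158915 0.05649537 0.05817643]
[ 0.51707734 -0.22798817  0.14027274] [ 1.42039908  0.66927419 -3.480951  ] [ 0.02544039  0.01313108 -0.03576754]
[ 0.51714164 -0.22799901  0.14036218] [-0.00645901 -0.35906795 -3.10864509] [ 0.02432207 -0.0339688   0.01755135]
[ 0.51717399 -0.22802733  0.14043199] [ 0.18560388  0.12052106 -3.40960084] [ 0.03221438  0.02090032 -0.00755218]
[[-4.69835815e-04 -7.78490113e-04 -9.99999587e-01]
 [ 9.99998773e-01 -1.49478644e-03 -4.68671756e-04]]
```

Upright; still free. Down in 2 mm steps.

play_rows(
  targets=[
    {"delta_pos":[0,0,-0.001],"delta_rot":[0,0,0],"claw":2},
    {"delta_pos":[0,0,-0.002],"delta_rot":[0,0,0],"claw":2},
    {"delta_pos":[0,0,-0.003],"delta_rot":[0,0,0],"claw":2},
    {"delta_pos":[0,0,-0.004],"delta_rot":[0,0,0],"claw":2},
    {"delta_pos":[0,0,-0.005],"delta_rot":[0,0,0],"claw":2},
    {"delta_pos":[0,0,-0.005],"delta_rot":[0,0,0],"claw":2},
  ],
)

```text
time: 18.72
eef_pos: [0.517, -0.2279, 0.1351]
tcp_rot: [-0.5, -0.5, 0.501, -0.499]
contact_force: [0.8, 0.4, -4.1]
opening: 0.109
```

play_rows(
  targets=[
    {"delta_pos":[0,0,-0.001],"delta_rot":[0,0,0],"claw":2},
    {"delta_pos":[0,0,-0.002],"delta_rot":[0,0,0],"claw":2},
    {"delta_pos":[0,0,-0.002],"delta_rot":[0,0,0],"claw":2},
    {"delta_pos":[0,0,-0.002],"delta_rot":[0,0,0],"claw":2},
  ],
)

```text
time: 19.05
eef_pos: [0.5169, -0.2279, 0.1329]
tcp_rot: [-0.5, -0.5, 0.501, -0.499]
contact_force: [0.5, 0.2, -2.5]
opening: 0.11
```

play_rows(
  targets=[
    {"delta_pos":[0,0,-0.001],"delta_rot":[0,0,0],"claw":2},
    {"delta_pos":[0,0,-0.002],"delta_rot":[0,0,0],"claw":2},
    {"delta_pos":[0,0,-0.002],"delta_rot":[0,0,0],"claw":2},
    {"delta_pos":[0,0,-0.002],"delta_rot":[0,0,0],"claw":2},
  ],
)

```text
time: 19.38
eef_pos: [0.5169, -0.2279, 0.1309]
tcp_rot: [-0.5, -0.5, 0.501, -0.499]
contact_force: [0.8, 0.1, -3.0]
opening: 0.107
```

play_rows(
  targets=[
    {"delta_pos":[0,0,-0.001],"delta_rot":[0,0,0],"claw":2},
    {"delta_pos":[0,0,-0.0015],"delta_rot":[0,0,0],"claw":2},
    {"delta_pos":[0,0,-0.0015],"delta_rot":[0,0,0],"claw":2},
    {"delta_pos":[0,0,-0.0015],"delta_rot":[0,0,0],"claw":2},
  ],
)

```text
time: 19.72
eef_pos: [0.5172, -0.2279, 0.1309]
tcp_rot: [-0.5, -0.5, 0.501, -0.499]
contact_force: [-2.8, 3.0, 5.0]
opening: 0.107
```

play_rows(
  targets=[
    {"delta_pos":[0,0,-0.001],"delta_rot":[0,0,0],"claw":2},
    {"delta_pos":[0,0,-0.0015],"delta_rot":[0,0,0],"claw":2},
    {"delta_pos":[0,0,-0.0015],"delta_rot":[0,0,0],"claw":2},
    {"delta_pos":[0,0,-0.0015],"delta_rot":[0,0,0],"claw":2},
  ],
)

```text
time: 20.05
eef_pos: [0.5173, -0.228, 0.1309]
tcp_rot: [-0.5, -0.5, 0.501, -0.499]
contact_force: [-4.5, 2.0, 8.1]
opening: 0.106
```

play_rows(
  targets=[
    {"delta_pos":[0,0,0],"delta_rot":[0,0,0],"claw":9},
    {"delta_pos":[0,0,0],"delta_rot":[0,0,0],"claw":11},
    {"delta_pos":[0,0,0],"delta_rot":[0,0,0],"claw":13},
    {"delta_pos":[0,0,0],"delta_rot":[0,0,0],"claw":16},
    {"delta_pos":[0,0,0],"delta_rot":[0,0,0],"claw":20},
    {"delta_pos":[0,0,0],"delta_rot":[0,0,0],"claw":28},
    {"delta_pos":[0,0,0],"delta_rot":[0,0,0],"claw":32},
    {"delta_pos":[0,0,0],"delta_rot":[0,0,0],"claw":32},
    {"delta_pos":[0,0,0],"delta_rot":[0,0,0],"claw":32},
  ],
  newtons=20,
)

```text
time: 20.8
eef_pos: [0.5173, -0.228, 0.1309]
tcp_rot: [-0.5, -0.5, 0.501, -0.499]
contact_force: [-0.4, 0.5, 1.0]
opening: 0.37
```

play_rows(
  targets=[
    {"delta_pos":[0,0,0.005],"delta_rot":[0,0,0],"claw":32},
    {"delta_pos":[0,0,0.015],"delta_rot":[0,0,0],"claw":32},
    {"delta_pos":[0,0,0.03],"delta_rot":[0,0,0],"claw":32},
    {"delta_pos":[0,0,0.05],"delta_rot":[0,0,0],"claw":32},
    {"delta_pos":[0,0,0.08],"delta_rot":[0,0,0],"claw":32},
    {"delta_pos":[0,0,0.12],"delta_rot":[0,0,0],"claw":32},
    {"delta_pos":[0,0,0.16],"delta_rot":[0,0,0],"claw":32},
    {"delta_pos":[0,0.02,0.17],"delta_rot":[0,0,0],"claw":32},
    {"delta_pos":[0,0.05,0.17],"delta_rot":[0,0,0],"claw":32},
    {"delta_pos":[0,0.08,0.17],"delta_rot":[0,0,0],"claw":32},
    {"delta_pos":[0,0.1,0.17],"delta_rot":[0,0,0],"claw":32},
    {"delta_pos":[0,0.1,0.17],"delta_rot":[0,0,0],"claw":32},
    {"delta_pos":[0,0.1,0.17],"delta_rot":[0,0,0],"claw":32},
  ],
)

```text
time: 21.88
eef_pos: [0.5174, -0.1273, 0.302]
tcp_rot: [0.499, 0.5, -0.5, 0.501]
contact_force: [-0.4, 0.2, 1.4]
opening: 0.376
```

```bash
python3 - <<'E'
from plant import ctrl; from sink import *
np.set_printoptions(precision=4,suppress=True)
C={n:ctrl.calibration(n) for n in("scene","side")}
s=ctrl.get_state();print(s["time"],s["eef_pos"],s["contact_force"])
im={n:ctrl.read_camera(n) for n in C}; cv2.imwrite("pics/endscene.png",im["scene"]);cv2.imwrite("pics/endside.png",im["side"])
for n in C:
    h=cv2.cvtColor(im[n],cv2.COLOR_BGR2HSV)
    m=cv2.inRange(h,(40,15,60),(105,120,255)); m=cv2.morphologyEx(m,cv2.MORPH_OPEN,np.ones((3,3)))
    k,l,st,ce=cv2.connectedComponentsWithStats(m)
    for i in range(1,k):
        if st[i][4]>60: print(n,st[i],"on basket top",plane(C[n],ce[i],.034))
    # grip: cream coloured
    g=cv2.inRange(h,(20,15,120),(36,70,255)); x,y=proj(C[n],[.517,-.228,.133])[0].astype(int)
    sub=g[y-15:y+15,x-15:x+15]; ys,xs=np.nonzero(sub); print(n,"grip px",len(xs),"exp",(x,y),"seen",(xs.mean()+x-15,ys.mean()+y-15) if len(xs) else None)
# dark keeper back up + arm height
sink(im["side"])
for nm,(x0,y0,x1,y1) in dict(bottle=(370,272,408,322),tubes=(262,176,330,230),carton=(178,212,225,292)).items():
    t=cv2.imread("pics/side0.png")[y0:y1,x0:x1]; r=cv2.matchTemplate(im["side"][y0-8:y1+8,x0-8:x1+8],t,cv2.TM_CCOEFF_NORMED);_,v,_,u=cv2.minMaxLoc(r);print(nm,round(v,2),u[0]-8,u[1]-8)
E
```

```text
21.8833 [ 0.5174 -0.1273  0.302 ] [-0.4389  0.2317  1.3837]
scene grip px 108 exp (np.int64(225), np.int64(233)) seen (np.float64(220.59259259259258), np.float64(233.47222222222223))
side [416 219  21  15 125] on basket top [ 0.4935 -0.2176  0.034 ]
side grip px 422 exp (np.int64(425), np.int64(186)) seen (np.float64(424.8483412322275), np.float64(182.09004739336493))
px per 10mm [0.4166 4.2794]
barend 0.406 dx 4.09 dy -8.00
nearbar 0.749 dx 0.22 dy -0.15
rackcorner -0.017 dx 4.30 dy 8.00
basketnear 0.114 dx 8.00 dy 6.76
knob 0.999 dx -0.05 dy -0.05
bottle 0.98 0 0
tubes 0.99 0 0
carton 0.92 0 0
```

```bash
python3 - <<'E'
from plant import ctrl; from h import *
np.set_printoptions(precision=4,suppress=True)
C={n:ctrl.calibration(n) for n in("scene","side")}
P=[.576-.016,.1665,.217]; print("pad grey (rest spot)",[cv2.imread(f"pics/end{n}.png")[tuple(proj(C[n],P)[0].round().astype(int)[::-1])] for n in C],"at start/pressed spot",[cv2.imread(f"pics/endside.png")[tuple(proj(C["side"],[.56,.1665,.2])[0].round().astype(int)[::-1])]])
s=[ctrl.get_state()["dq"].max()]; print(s)
print(ctrl.sign_off())
E
```

```text
pad grey (rest spot) [array([62, 66, 66], dtype=uint8), array([56, 56, 58], dtype=uint8)] at start/pressed spot [array([49, 50, 51], dtype=uint8)]
[np.float64(0.010952154123239514)]
the job is handed in; nothing more can be done
None
```

I set the rack down in the tray and handed the job in at about 22 s of the 72 s. I haven't been told the verdict.

**Keeper and draw-off:** I pressed the pad in small steps to about 7.6 N vertical. At that point the arm sank one-for-one with the fingers, so the keeper was on its stop and clear. I then gripped the rack and drew it forward. The pull took 6–8 N, mostly finger friction on the pad and bars. On the first pulls the tool tilted about 1° and rose 4 mm without moving forward, so I pressed lower and tried again. The rack was well clear of the arm before I lifted it.

**Set-down:** The rack met the tray floor at TCP height 0.1309 m, against 0.1305 m predicted. The tool was upright and the release was gentle. My estimate of the rack's middle is (0.517, -0.228). The tray's middle measured about (0.519, -0.229) from the scene camera.

**Last checks:**
- **Obstacles:** In the side view the bottle, tube rack and carton had not moved (0 px).
- **Arm:** It was back at its rest height, with the robot free of contact.
- **Keeper:** Both camera views showed dark pixels at its rest spot. That fits it being up but doesn't prove it, because the pressed spot is dark too.
- **Rack:** I didn't measure its final position or tilt separately. The glass found in the side view was only a partial patch, 24 mm off in x. The grip appeared about 4 px from where I expected in each view, a mismatch I didn't resolve; the colour masks may have picked up the white tray.
- **Pictures:** I had used all 12, so I made the final checks without looking at a picture.

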